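# Seat the fill mirror on its kinematic base

### The job

Lift the white fill-mirror plate by its black grip and set it on the kinematic base with its three ball feet fully home: the nose foot in the cone, one rear foot in the groove, the other on the flat. The seats have been slid along the base by an unknown amount, so feel for the cone with light contact, then press the mirror straight down with about 12 N for half a second to bed it, and let go. Never push the mirror against the base with more than 20 N, never drop it or tip it, and leave everything else on the table where it is.

Things in the scene. Friction and masses are not known exactly. Their poses are not given: they have to be found in the camera images.
- mirror_grip (a point): Centre of the black grip of the loose fill-mirror plate (about 0.45 kg); grip 18 mm along x, 32 mm along y, 46 mm high: pinch it across x from above. z up, -x to the narrow nose foot, +y to the small mirror (70 mm long, up to 30 mm above this point, 40 to 60 mm off in y). White plate under it: x -66 to +44, y -62 to +62 mm, its top 23 mm below this point.
- nose_foot (a point): Centre of the steel nose ball, one of three ball feet of 6 mm radius under the mirror plate; axes as mirror_grip. In the frame of mirror_grip the ball centres lie at x,y,z = (-50,0,-39) nose, (+25,+45,-39) and (+25,-45,-39) mm. The plate starts standing on them on the table.
- mirror_base: Fixed grey base, 236 (x) by 190 mm (y); origin at the centre of its underside on the table, z up; the seated plate has the same axes, nose to -x. It carries a slide with three steel blocks, 84 mm long: cone seat in the narrowest, V groove pointing at the cone, and flat. The slide is locked with all three seats shifted by an unmeasured -20 to +20 mm along the base's x.
- seat_middle (a point): Where the grip centre comes when the plate is fully home and the slide is centred: 79 mm above the table, in the middle of the base (fixed to the base, not to the slide). Riding on the block tops instead, the grip is 4.4 mm higher. Seats with the slide centred: cone (-50,0), groove (+25,+45), flat (+25,-45) mm in x,y from here.
- cone_middle (a point): Middle of the cone's mouth when the slide is centred, 38 mm above the table (fixed to the base). The cone and groove block tops are at this height, the flat 4.4 mm lower. Cone and groove have walls 60 degrees steep and mouths 12 mm wide. The cone block's top reaches 42 mm to either side in x and 16 mm in y of the cone. Contacts are stiff; polished seats: let go within 2 mm, the plate slides home.
- blue_mist_bottle: Bystander: blue bottle, 36 mm across, 115 mm high; origin at its underside.
- lemon: Bystander: yellow lemon, 72 mm long, 58 mm high; origin at its underside.
- white_pot: Bystander: small white plastic pot, 67 mm across, 55 mm high; origin at its underside.
Mind the look-alikes: they are no part of the job. Of the things that look like the part that bears mirror_grip, take the one that is farthest from the robot's base at the start.

How it is judged:
By the outcome, as a careful person would: the job done as asked, in the order asked, and still so for the second after the job is handed in, with the robot touching nothing.
It also fails if it takes over 67 s, if anything falls off the work surface, if the arm or the gripper's body presses on something with over 40 N, if the wrist force passes 120 N, or if a joint passes its speed limit or range.

### The arm

A 7-joint arm with a two-finger parallel gripper is mounted at the origin on a cart in front of the work surface, level with it; the furniture and walls round the work are solid. World frame = base frame: x ahead of the robot, y to its left, z up, the work surface at z = 0. Lengths are in m, angles in rad, forces in N, time in s.
With the tool pointing down it reaches from about 0.425 to 0.95 m from the base axis. Payload 4.7 kg.
Tool frame: the origin (TCP) lies at the very end of the fingers, on their centre line; the grasp point (between the pads) lies 19 mm behind it; z points along the fingers, y is the line along which they close (so a half turn about z gives the same grasp; the last joint's range is limited). The gripper opens to 85 mm and grips with 20 to 120 N. Pads are 22 mm wide; open, the fingers measure 114 mm over their backs; the gripper's body (76 mm by 85 mm) begins 54 mm behind the grasp point. The pads swing forward as they close: fully open they stand 13 mm farther back than shut.
Start: joints at [-1.274, 0.469, -0.049, 1.532, 0.024, 1.141, -0.082], TCP at [0.216, 0.64, 0.231] pointing down, gripper open.
Joint ranges: [-2.59, 2.59], [-0.33, 1.99], [-1.39, 1.29], [0.1, 2.45], [-1.04, 4.18], [0.21, 1.99], [-2.66, 2.66]. Speed limits (rad/s): [2.57, 2.57, 3.14, 3.14, 3.14, 3.14, 3.14].

### API

Orientations are given as [roll, pitch, yaw] about the fixed x, y, z axes, in that order (R = Rz(yaw) Ry(pitch) Rx(roll)).
In Python, from rig import bot, imaging gives the robot as it stands.
- The arm moves only by the shell command python3 -m crank 'ROWS' [OPENING] [FORCE]. ROWS is JSON, a list of rows, each an object with "delta_pos": the shift along the tool's x, y, z in m, a list of three; "spin": the turn about the tool's z in degrees. In form: [{"delta_pos": [x, y, z], "spin": spin}, ...]. A call has 1 to 20 rows; each row is the pose to reach, as a shift and turn from the pose commanded when the call began, along the tool's axes at that moment; what a row does not reach only later rows make up. A row lasts 1/10 s, in which the tool goes at most 50 mm and 8.59 degrees, less where a joint would pass 70% of its speed; a pose out of reach is approached as far as the arm can. A call with a gripper value outside its range is refused whole. OPENING is the closure, from 0 (fully open) to 1 (shut), set as the call begins (- or left out, the last holds). The fingers move at their own pace and stop on an object; FORCE is the grip in N (left out, the last holds). Time passes only in rows, so rows that repeat a pose let the fingers close. It gives the time, the measured TCP pose, the force, the opening and the grip force at its end, in the units of the state.
- bot.sense(): the state, without advancing time (a new reading comes with each control period).
- imaging.capture(name): name is "scene" or "top" or "wrist"; returns (picture, depth): 420x560x3 uint8, red, green, blue; 420x560 float32, m along the optical axis (not along the pixel's ray), 0 where there is no reading.
- imaging.camera_params(name): a dict with "fx", "fy", "cx", "cy" (pixels), "R" (3x3) and "t" (3): a world point X has camera coordinates R X + t. Camera axes: x right, y down, z forward; pixel columns grow to the right and rows downward; lengths in m; the calibration is good to about 2 mm. A picture is of the moment at which its call begins: read the wrist's pose just before it. camera_params takes no time and is no camera call; for the wrist camera it gives the pose at the moment of the call.
- bot.close_job(): hands the job in; it is judged then, once.
Trained networks look in the newest picture that a camera, given by its name, has taken for a name from the list of things; names that differ only in an ending like _2 or _b are one class to them, and where a whole thing is asked for, a point or a joint stands for the part that bears it (a point fixed in the world has none). Each returns a list of dicts, best first, with "score" (0 to 1); they miss things now and then, are a little off and sometimes report something else, mostly with a low value. They report only what shows in the picture. A call takes as long as a camera call. They do not tell look-alikes from the thing itself.
- imaging.trace(name, camera): "pixels" (420x560 bool, what is visible of it) and "xy" ([column, row] in pixels, amid what is visible of it).
The state is a dict: "clock": time; "joint_pos": joint angles; "dq": joint speeds; "tau": joint torques, N m; "tcp_pos": TCP position; "tcp_rot": TCP orientation; "ft_force": force on the tool from outside, world axes, zero at the start; "ft_torque": the same for the moment, N m; "gripper_width": finger opening in m; "gripper_force": force on a finger pad.
Only numpy, scipy, OpenCV 4.12 (cv2) and the standard library are available. Lean on these libraries where they do the work, as an engineer would, in place of code of your own. Each camera call takes 0.05 s, during which the arm holds its last target. There are 200 camera calls.

## Working session

There is one attempt and no reset: what is moved stays moved. The work goes in short steps, Python scripts to look and compute and a shell command to move; the robot and the scene stay as the last step left them, time stands still between calls to the robot, and variables do not carry over. Pictures are saved under pics/ and viewed, at most 10 in all, crops included, and the job is handed in when it is done.

```bash
mkdir -p pics; ls; cat > h.py <<'E'
import numpy as np, cv2
from rig import bot, imaging
def world(cam,u,v,d,P=None):
    P=P or imaging.camera_params(cam)
    c=np.array([(u-P['cx'])/P['fx']*d,(v-P['cy'])/P['fy']*d,d])
    return np.array(P['R']).T@(c-np.array(P['t']))
def cloud(cam,depth,mask,P=None):
    P=P or imaging.camera_params(cam)
    v,u=np.nonzero(mask&(depth>0)); d=depth[v,u]
    c=np.c_[(u-P['cx'])/P['fx']*d,(v-P['cy'])/P['fy']*d,d]
    return (c-np.array(P['t']))@np.array(P['R'])
E
python3 - <<'E'
from h import *
s=bot.sense(); print({k:np.round(v,3) for k,v in s.items()})
ims=[]
for c in ['scene','top']:
    im,d=imaging.capture(c); np.savez(f'/tmp/{c}.npz',im=im,d=d)
    ims.append(im)
    for n in ['mirror_grip','nose_foot','mirror_base','blue_mist_bottle','lemon','white_pot']:
        for r in imaging.trace(n,c)[:4]:
            p=cloud(c,d,r['pixels'])
            print(c,n,round(r['score'],2),np.round(r['xy']),r['pixels'].sum(),np.round(np.percentile(p,[5,50,95],axis=0),3).tolist() if len(p) else None)
    cv2.imwrite(f'pics/{c}1.png',im[:,:,::-1])
E
```

```text
pics
{'clock': np.float64(0.0), 'joint_pos': array([-1.274,  0.469, -0.049,  1.534,  0.024,  1.141, -0.082]), 'dq': array([-0.   ,  0.001, -0.001, -0.001, -0.001,  0.   ,  0.   ]), 'tau': array([ 0.0000e+00, -5.1032e+01, -4.7000e-02, -2.3772e+01,  1.1000e-02,
        7.0000e-03,  0.0000e+00]), 'tcp_pos': array([0.216, 0.639, 0.23 ]), 'tcp_rot': array([-3.14 ,  0.   ,  2.816]), 'ft_force': array([-0.009, -0.561, -0.208]), 'ft_torque': array([-0.056,  0.06 , -0.012]), 'gripper_force': np.float64(0.0), 'gripper_width': np.float64(0.085)}
scene mirror_grip 0.89 [209. 164.] 1007 [[0.427, 0.331, 0.018], [0.47, 0.375, 0.026], [0.521, 0.435, 0.071]]
scene mirror_grip 0.89 [241. 288.] 1608 [[0.351, -0.17, 0.018], [0.403, -0.114, 0.024], [0.455, -0.065, 0.071]]
scene nose_foot 0.95 [208. 162.] 989 [[0.427, 0.331, 0.019], [0.47, 0.375, 0.026], [0.52, 0.434, 0.071]]
scene nose_foot 0.6 [248. 289.] 1662 [[0.352, -0.169, 0.004], [0.403, -0.114, 0.024], [0.455, -0.064, 0.071]]
scene mirror_base 0.66 [253. 226.] 4473 [[0.41, -0.001, 0.007], [0.509, 0.074, 0.02], [0.62, 0.174, 0.04]]
scene lemon 0.93
[... 467 characters left out ...]
0.015], [0.409, -0.104, 0.023], [0.454, -0.064, 0.07]]
top nose_foot 0.63 [181. 242.] 1065 [[0.425, 0.334, 0.015], [0.473, 0.376, 0.023], [0.52, 0.427, 0.068]]
top nose_foot 0.3 [351. 172.] 244 [[0.664, -0.19, 0.038], [0.687, -0.167, 0.049], [0.713, -0.147, 0.06]]
top mirror_base 0.92 [273. 230.] 4353 [[0.41, 0.005, 0.003], [0.514, 0.091, 0.018], [0.622, 0.178, 0.039]]
top mirror_base 0.42 [349. 175.] 271 [[0.662, -0.191, 0.035], [0.686, -0.167, 0.048], [0.713, -0.146, 0.06]]
top blue_mist_bottle 0.72 [386. 166.] 152 [[0.7, -0.284, 0.023], [0.711, -0.271, 0.082], [0.726, -0.262, 0.118]]
top white_pot 0.55 [319. 159.] 315 [[0.712, -0.096, 0.045], [0.739, -0.07, 0.052], [0.764, -0.044, 0.059]]
```

```bash
python3 - <<'E'
from h import *
a=np.load('/tmp/scene.npz')['im'][100:330,140:420];b=np.load('/tmp/top.npz')['im'][140:320,120:420]
a=cv2.resize(a,None,fx=2.8,fy=2.5);b=cv2.resize(b,None,fx=2.6,fy=3.2,interpolation=cv2.INTER_CUBIC)
cv2.imwrite('pics/a.png',a[:,:,::-1]);cv2.imwrite('pics/b.png',b[:,:,::-1])
E
```

```text
(no output)
```

View pics/a.png

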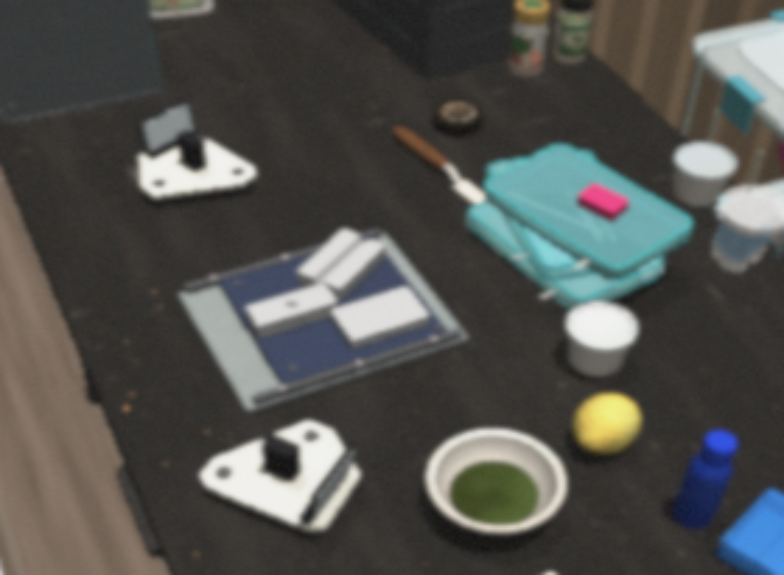

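View pics/b.png

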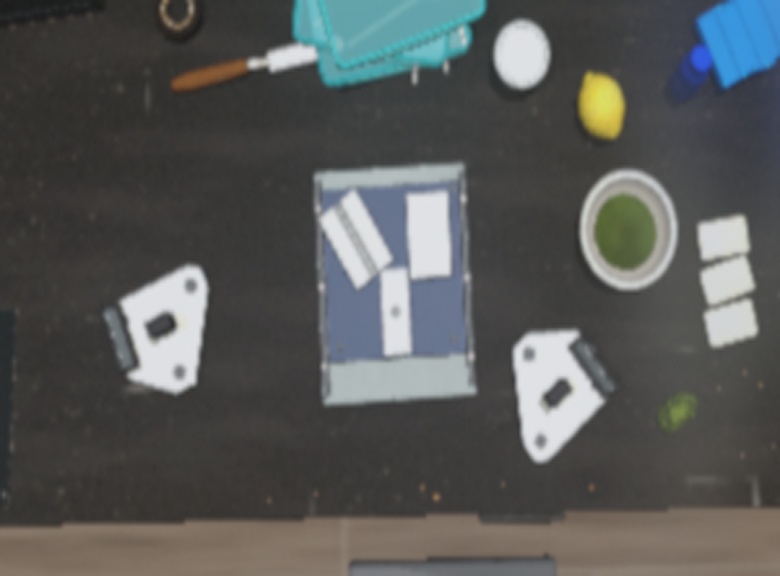

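The top view shows the target plate at left. Its grip is at about (160,325) in the enlarged crop, with the mirror to the left and the nose foot at about (180,372) below right, so plate yaw is about +25°. The base is in the middle with its cone at (396,312), groove at upper left and flat at upper right. The look-alike plate is at right and nearer the robot.

Next I go above the plate.

```bash
python3 -m crank '[{"delta_pos":[-0.04,-0.02,-0.01],"spin":6},{"delta_pos":[-0.08,-0.04,-0.03],"spin":12},{"delta_pos":[-0.12,-0.06,-0.05],"spin":18},{"delta_pos":[-0.16,-0.08,-0.05],"spin":24},{"delta_pos":[-0.20,-0.10,-0.05],"spin":30},{"delta_pos":[-0.24,-0.12,-0.05],"spin":36},{"delta_pos":[-0.28,-0.14,-0.05],"spin":42},{"delta_pos":[-0.31,-0.155,-0.05],"spin":46},{"delta_pos":[-0.327,-0.166,-0.05],"spin":46},{"delta_pos":[-0.327,-0.166,-0.05],"spin":46},{"delta_pos":[-0.327,-0.166,-0.05],"spin":46}]'
python3 - <<'E'
from h import *
s=bot.sense(); print(np.round(s['tcp_pos'],4),np.round(s['tcp_rot'],4),np.round(s['joint_pos'],2))
P=imaging.camera_params('wrist'); im,d=imaging.capture('wrist'); np.savez('/tmp/w1.npz',im=im,d=d,R=P['R'],t=P['t'])
print(P)
for n in ['mirror_grip','nose_foot','mirror_base']:
    for r in imaging.trace(n,'wrist')[:3]:
        p=cloud('wrist',d,r['pixels'],P); print(n,round(r['score'],2),r['xy'],np.round(np.percentile(p,[5,50,95],axis=0),3).tolist())
cv2.imwrite('pics/w1.png',im[:,:,::-1])
E
```

```text
clock: 1.8
tcp_pos: [0.4723, 0.3781, 0.2814]
tcp_rot: [-3.142, -0.001, 2.013]
ft_force: [0.9, 0.4, -0.6]
gripper_width: 0.0856
gripper_force: 0.0
[0.4723 0.3781 0.2814] [-3.1415e+00 -1.0000e-03  2.0130e+00] [-0.92  0.32  0.22  1.66 -0.08  1.18 -0.23]
{'fx': 319.00063199683046, 'fy': 319.00063199683046, 'cx': 281.8608594670669, 'cy': 209.94824634199347, 'R': array([[ 9.03584663e-01,  4.28408942e-01, -7.31753994e-04],
       [ 4.07897414e-01, -8.59797780e-01,  3.07192900e-01],
       [ 1.30975025e-01, -2.77873273e-01, -9.51646986e-01]]), 't': array([-0.58902549,  0.07680178,  0.47096095])}
mirror_grip 0.63 [286.9, 168.8] [[0.424, 0.336, 0.02], [0.471, 0.381, 0.022], [0.52, 0.433, 0.072]]
mirror_grip 0.6 [100.9, 410.1] [[0.355, -0.13, 0.02], [0.378, -0.096, 0.022], [0.422, 0.341, 0.345]]
nose_foot 0.88 [105.0, 406.8] [[0.356, -0.129, 0.021], [0.377, -0.097, 0.022], [0.401, -0.082, 0.043]]
nose_foot 0.76 [282.2, 167.1] [[0.424, 0.336, 0.02], [0.472, 0.382, 0.022], [0.52, 0.434, 0.072]]
mirror_base 0.76 [234.9, 335.6] [[0.442, 0.038, 0.007], [0.514, 0.135, 0.018], [0.615, 0.186, 0.038]]
```

View pics/w1.png

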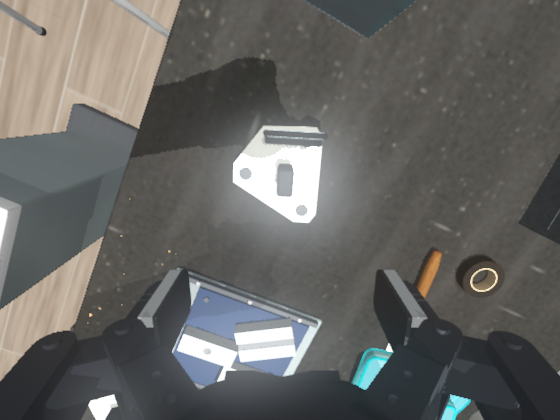

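The wrist view shows the plate clearly: grip (285,180), nose dot (245,173), -y rear dot (301,210), mirror (295,135). The fingers close along image x, which is the plate's x. I measure the grip here, then move over to view the base.

```bash
cat >> h.py <<'E'
def ortho(im,P,x0,x1,y0,y1,z,s=0.0005):
    # plane z ortho picture: rows along -x (up=+x), cols along -y (left=+y)
    xs=np.arange(x1,x0,-s); ys=np.arange(y1,y0,-s); Y,X=np.meshgrid(ys,xs)
    C=np.stack([X,Y,np.full_like(X,z)],-1)@np.array(P['R']).T+np.array(P['t'])
    return cv2.remap(im,(C[...,0]/C[...,2]*P['fx']+P['cx']).astype('f4'),(C[...,1]/C[...,2]*P['fy']+P['cy']).astype('f4'),cv2.INTER_LINEAR)
E
python3 - <<'E'
from h import *
P=dict(imaging.camera_params('wrist')); a=np.load('/tmp/w1.npz'); P['R'],P['t']=a['R'],a['t']; im,d=a['im'],a['d']
pts=cloud('wrist',d,np.ones(d.shape,bool),P)
near=np.hypot(pts[:,0]-.472,pts[:,1]-.381)<.03
g=pts[near&(pts[:,2]>.06)&(pts[:,2]<.08)]
r=cv2.minAreaRect((g[:,:2]*1000).astype('f4')); print('grip top n',len(g),'z',np.median(g[:,2]),'rect',r,g.mean(0))
f=pts[(np.hypot(pts[:,0]-.472,pts[:,1]-.381)<.09)]
print('plate z',np.median(f[(f[:,2]>.015)&(f[:,2]<.03)],0),'table',np.median(f[(f[:,2]<.01)][:,2]))
def dots(im,P,z):
    o=ortho(im,P,.38,.56,.29,.47,z); gr=cv2.cvtColor(o,cv2.COLOR_RGB2GRAY)
    return o,gr
o,gr=dots(im,P,.022)
b=cv2.threshold(gr,120,255,cv2.THRESH_BINARY_INV)[1]
n,l,st,ce=cv2.connectedComponentsWithStats(b)
for i in range(1,n):
    if 60<st[i,4]<3000: print('blob',st[i,4],st[i,2:4],np.round([.56-ce[i,1]*.0005,.47-ce[i,0]*.0005],4))
o2=ortho(im,P,.38,.56,.29,.47,.068)
cv2.imwrite('pics/o1.png',np.hstack([o,o2])[:,:,::-1])
E
```

```text
grip top n 429 z 0.06737649066766634 rect ((476.5877685546875, 375.6838073730469), (18.504777908325195, 31.92498207092285), 20.7322940826416) [0.47622063 0.3767004  0.06711692]
plate z [0.47060092 0.3747807  0.02177954] table -0.00046820260786314483
blob 498 [36 64] [0.4938 0.4381]
blob 494 [37 67] [0.4455 0.4186]
```

```bash
python3 -m crank '[{"delta_pos":[-0.03,0.02,0],"spin":0},{"delta_pos":[-0.07,0.04,0],"spin":0},{"delta_pos":[-0.11,0.06,0],"spin":0},{"delta_pos":[-0.15,0.08,0],"spin":0},{"delta_pos":[-0.19,0.09,0],"spin":0},{"delta_pos":[-0.23,0.09,0],"spin":0},{"delta_pos":[-0.26,0.09,0],"spin":0},{"delta_pos":[-0.26,0.09,0],"spin":0},{"delta_pos":[-0.26,0.09,0],"spin":0},{"delta_pos":[-0.26,0.09,0],"spin":0}]'
python3 - <<'E'
from h import *
s=bot.sense(); print(np.round(s['tcp_pos'],4),np.round(s['tcp_rot'],4))
P=imaging.camera_params('wrist'); im,d=imaging.capture('wrist'); np.savez('/tmp/w2.npz',im=im,d=d,R=P['R'],t=P['t'])
o=ortho(im,P,.37,.65,-.03,.2,.038,.0005)
cv2.imwrite('pics/w2.png',np.hstack([o,]) [:,:,::-1])
E
```

```text
clock: 3.0
tcp_pos: [0.6645, 0.1837, 0.2811]
tcp_rot: [-3.141, -0.002, 2.016]
ft_force: [-0.1, 0.7, -0.3]
gripper_width: 0.0857
gripper_force: 0.0
[0.6645 0.1837 0.2811] [-3.1415e+00 -1.6000e-03  2.0163e+00]
```

View pics/w2.png

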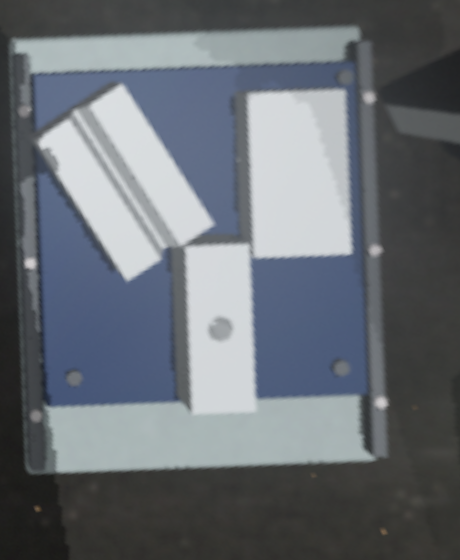

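View pics/o1.png

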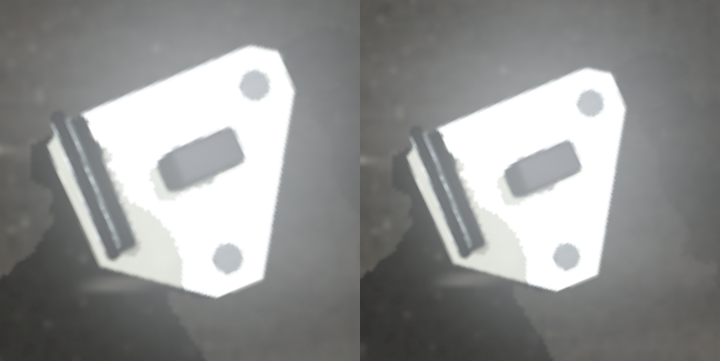

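Orthophoto readings:
- **Plate:** at z=0.022 the nose dot is at (228,258), giving (.431,.356). The rear dot is at (255,85), giving (.5175,.3425). They are 87.5 mm apart, as they should be, and yaw is about 22°.
- **Base:** at z=0.038 the cone mouth is at (220,328), giving about (.486,.090). Yaw is about +2°.

I refine these with block-top fits and the top camera.

```bash
python3 - <<'E'
from h import *
def load(n,cam):
    P=dict(imaging.camera_params(cam)); a=np.load(f'/tmp/{n}.npz')
    if 'R' in a: P['R'],P['t']=a['R'],a['t']
    return a['im'],a['d'],P
for n,cam in [('w2','wrist'),('top','top'),('scene','scene')]:
    im,d,P=load(n,cam)
    p=cloud(cam,d,np.ones(d.shape,bool),P)
    p=p[(np.abs(p[:,0]-.51)<.14)&(np.abs(p[:,1]-.09)<.12)]
    for nm,zz,sel in [('cone',.038,lambda q:(np.abs(q[:,1]-.09)<.02)&(q[:,0]<.535)),('flat',.0336,lambda q:q[:,1]<.073),('groove',.038,lambda q:(q[:,1]>.09)&(q[:,0]>.5)&~((np.abs(q[:,1]-.09)<.02)&(q[:,0]<.535)))]:
        q=p[sel(p)&(np.abs(p[:,2]-zz)<.006)]
        if len(q)>20: print(n,nm,len(q),'z',round(np.median(q[:,2]),4),[np.round(v,1) for v in cv2.minAreaRect((q[:,:2]*1000).astype('f4'))])
    # cone blob
    s=.0005;o=ortho(im,P,.45,.52,.07,.11,.038,s); g=cv2.GaussianBlur(cv2.cvtColor(o,cv2.COLOR_RGB2GRAY),(5,5),0)
    c=g[30:110,20:60] ; t=(int(np.percentile(c,90))+int(c.min()))/2; b=((g<t)*255).astype('u1')
    k,l,st,ce=cv2.connectedComponentsWithStats(b)
    for i in range(1,k):
        if 80<st[i,4]<1500 and st[i,0]>0: print(n,'coneblob',st[i,2:],np.round([.52-ce[i,1]*s,.11-ce[i,0]*s],4))
im,d,P=load('w2','wrist')
# yaw from straight lines in ortho
o=ortho(im,P,.37,.65,-.03,.2,.038,.0005);e=cv2.Canny(o,40,120)
for x1,y1,x2,y2 in cv2.HoughLinesP(e,1,np.pi/720,50,minLineLength=120,maxLineGap=10)[:,0]:
    if abs(y2-y1)>abs(x2-x1): print((x1,y1,x2,y2),round(np.degrees(np.arctan2((x2-x1)*np.sign(y2-y1),abs(y2-y1))),2))
# plate dots in other views
for n,cam in [('top','top'),('scene','scene')]:
    im,d,P=load(n,cam); p=cloud(cam,d,np.ones(d.shape,bool),P)
    q=p[(np.hypot(p[:,0]-.477,p[:,1]-.375)<.03)&(p[:,2]>.062)&(p[:,2]<.078)]; print(n,'grip',len(q),q.mean(0),cv2.minAreaRect((q[:,:2]*1000).astype('f4')))
E
```

```text
w2 cone 1917 z 0.0379 [array([489. ,  89.1]), array([92.4, 39.6]), np.float64(1.4)]
w2 flat 2264 z 0.0336 [array([525.3,  47.1]), array([158.7,  51.6]), np.float64(0.0)]
w2 groove 2644 z 0.0378 [array([558.4, 138.2]), array([84.6, 52.3]), np.float64(33.3)]
w2 coneblob [  11  140 1130] [0.4891 0.0723]
w2 coneblob [ 23  24 413] [0.4857 0.0899]
top cone 244 z 0.0376 [array([489.1,  90.7]), array([35.1, 89.4]), np.float64(89.1)]
top flat 352 z 0.0334 [array([562.4,  47.7]), array([48.4, 84.6]), np.float64(89.2)]
top groove 333 z 0.0369 [array([558.7, 138. ]), array([84.5, 51.5]), np.float64(32.7)]
top coneblob [  13  140 1347] [0.4881 0.0727]
top coneblob [ 22  21 375] [0.4859 0.0902]
scene cone 316 z 0.0394 [array([489.6,  90. ]), array([91. , 37.9]), np.float64(1.4)]
scene flat 461 z 0.0349 [array([527.2,  46. ]), array([ 53.6, 159.8]), np.float64(89.9)]
scene groove 393 z 0.0392 [array([554.9, 135. ]), array([102.5,  55.8]), np.float64(33.6)]
scene coneblob [ 23  21 382] [0.4864 0.0921]
(np.int32(8), np.int32(45), np.int32(25), np.int32(467)) 2.31
(np.int32(69), np.int32(108), np.int3
[... 405 characters left out ...]
32(222)) 1.33
(np.int32(75), np.int32(105), np.int32(167), np.int32(247)) 32.94
(np.int32(8), np.int32(59), np.int32(19), np.int32(351)) 2.16
(np.int32(345), np.int32(89), np.int32(352), np.int32(253)) 2.44
(np.int32(184), np.int32(244), np.int32(188), np.int32(369)) 1.83
(np.int32(250), np.int32(245), np.int32(256), np.int32(397)) 2.26
(np.int32(69), np.int32(107), np.int32(155), np.int32(237)) 33.49
top grip 55 [0.47669744 0.37459836 0.06720101] ((476.7019348144531, 374.6002197265625), (17.63041114807129, 31.94041633605957), 23.13922882080078)
scene grip 52 [0.47716961 0.37191996 0.06794415] ((476.7761535644531, 372.8523254394531), (19.72524070739746, 32.75824737548828), 24.27242088317871)
```

The views agree: cone at (0.486,0.090) with yaw 2.2°, and the groove and flat block centres fit to within 1 mm. The grip is at (0.477,0.375) with its top at 0.067, so its centre is at 0.045 and its yaw is about 22°. I go over the grip.

```bash
python3 -m crank '[{"delta_pos":[0.03,-0.01,0.01],"spin":1},{"delta_pos":[0.07,-0.024,0.03],"spin":2},{"delta_pos":[0.11,-0.038,0.06],"spin":3.3},{"delta_pos":[0.15,-0.052,0.09],"spin":3.3},{"delta_pos":[0.19,-0.066,0.11],"spin":3.3},{"delta_pos":[0.225,-0.077,0.12],"spin":3.3},{"delta_pos":[0.25,-0.0868,0.13],"spin":3.3},{"delta_pos":[0.2534,-0.0868,0.14],"spin":3.3},{"delta_pos":[0.2534,-0.0868,0.14],"spin":3.3},{"delta_pos":[0.2534,-0.0868,0.14],"spin":3.3}]' 0 80
python3 - <<'E'
from h import *
s=bot.sense(); print(np.round(s['tcp_pos'],4),np.degrees(s['tcp_rot'][2]))
P=imaging.camera_params('wrist'); im,d=imaging.capture('wrist')
p=cloud('wrist',d,np.ones(d.shape,bool),P)
q=p[(np.hypot(p[:,0]-.477,p[:,1]-.375)<.03)&(p[:,2]>.062)&(p[:,2]<.073)]; r=cv2.minAreaRect((q[:,:2]*1000).astype('f4')); print(len(q),np.median(q[:,2]),r)
o=ortho(im,P,.38,.56,.29,.47,.022); b=cv2.threshold(cv2.cvtColor(o,cv2.COLOR_RGB2GRAY),150,255,cv2.THRESH_BINARY_INV)[1]
n,l,st,ce=cv2.connectedComponentsWithStats(b)
for i in range(1,n):
    if 200<st[i,4]<3000: print('blob',st[i,4],st[i,2:4],np.round([.56-ce[i,1]*.0005,.47-ce[i,0]*.0005],4))
cv2.imwrite('pics/w3.png',np.hstack([im[:,:,::-1]]))
x,y=q[:,0].mean(),q[:,1].mean()
E
```

```text
clock: 4.05
tcp_pos: [0.4793, 0.3724, 0.1416]
tcp_rot: [3.141, 0.001, 1.955]
ft_force: [-0.3, 0.2, -0.4]
gripper_width: 0.0854
gripper_force: 0.0
[0.4793 0.3724 0.1416] 111.98552697188177
1052 0.06747965483568957 ((476.8568115234375, 375.9039306640625), (18.84910774230957, 31.759132385253906), 21.35715103149414)
blob 1831 [69 49] [0.4758 0.3771]
```

View pics/w3.png

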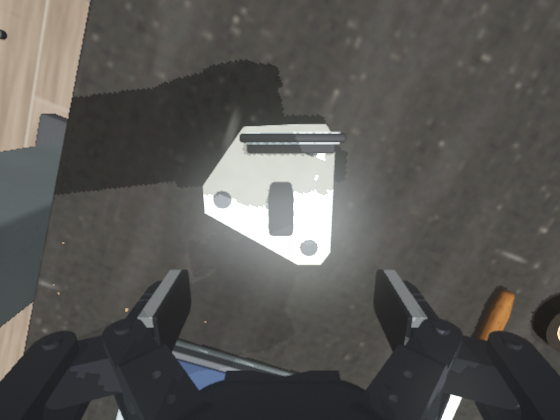

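The plate is centred between the open fingers, with the grip at (281,208) and the mirror clear at the top. Grip estimate is (0.4768,0.3757) with yaw about 21.7°. I descend.

```bash
python3 -m crank '[{"delta_pos":[0,0,0.03],"spin":0},{"delta_pos":[0,0,0.06],"spin":0},{"delta_pos":[0,0,0.085],"spin":0},{"delta_pos":[0,0,0.1],"spin":0},{"delta_pos":[0,0,0.107],"spin":0},{"delta_pos":[0,0,0.107],"spin":0},{"delta_pos":[0,0,0.107],"spin":0},{"delta_pos":[0,0,0.107],"spin":0}]' 0 80
python3 -c "
from h import *
s=bot.sense(); print(np.round(s['tcp_pos'],4),np.degrees(s['tcp_rot']),s['ft_force'],s['ft_torque'])"
```

```text
clock: 4.9
tcp_pos: [0.4793, 0.3736, 0.0356]
tcp_rot: [3.139, -0.001, 1.955]
ft_force: [0.4, 0.7, 0.1]
gripper_width: 0.0853
gripper_force: 0.0
[0.4793 0.3736 0.0356] [ 1.79862251e+02 -5.43213090e-02  1.12022238e+02] [0.44859146 0.70189947 0.06494248] [ 0.01479731 -0.02740283 -0.01556571]
```

```bash
python3 -m crank '[{"delta_pos":[0.0029,-0.0015,0.002],"spin":0.3},{"delta_pos":[0.0029,-0.0015,0.002],"spin":0.3},{"delta_pos":[0.0029,-0.0015,0.002],"spin":0.3}]' 
python3 -m crank '[{"delta_pos":[0,0,0],"spin":0},{"delta_pos":[0,0,0],"spin":0},{"delta_pos":[0,0,0],"spin":0},{"delta_pos":[0,0,0],"spin":0},{"delta_pos":[0,0,0],"spin":0},{"delta_pos":[0,0,0],"spin":0},{"delta_pos":[0,0,0],"spin":0},{"delta_pos":[0,0,0],"spin":0},{"delta_pos":[0,0,0],"spin":0},{"delta_pos":[0,0,0],"spin":0}]' 1 80
python3 -c "
from h import *
s=bot.sense(); print(np.round(s['tcp_pos'],4),np.degrees(s['tcp_rot']),s['ft_force'],s['ft_torque'])"
```

```text
clock: 5.2
tcp_pos: [0.4757, 0.3755, 0.0325]
tcp_rot: [3.141, -0.0, 1.951]
ft_force: [0.1, 0.3, -0.2]
gripper_width: 0.0857
gripper_force: 0.0
clock: 6.2
tcp_pos: [0.4761, 0.3752, 0.0325]
tcp_rot: [3.141, -0.0, 1.95]
ft_force: [0.6, -0.3, 3.0]
gripper_width: 0.0169
gripper_force: 78.0
[0.4761 0.3752 0.0325] [ 1.79978728e+02 -7.71277799e-03  1.11733208e+02] [ 0.57143225 -0.34056734  2.9679618 ] [-0.09417249  0.02177399  0.07789536]
```

Gripped, with width 17 mm and 78 N. Lift.

```bash
python3 -m crank '[{"delta_pos":[0,0,-0.003],"spin":0},{"delta_pos":[0,0,-0.01],"spin":0},{"delta_pos":[0,0,-0.02],"spin":0},{"delta_pos":[0,0,-0.035],"spin":0},{"delta_pos":[0,0,-0.055],"spin":0},{"delta_pos":[0,0,-0.075],"spin":0},{"delta_pos":[0,0,-0.087],"spin":0},{"delta_pos":[0,0,-0.09],"spin":0},{"delta_pos":[0,0,-0.09],"spin":0},{"delta_pos":[0,0,-0.09],"spin":0},{"delta_pos":[0,0,-0.09],"spin":0}]' 
python3 - <<'E'
from h import *
s=bot.sense(); print(np.round(s['tcp_pos'],4),np.degrees(s['tcp_rot']),s['ft_force'],s['ft_torque'])
P=imaging.camera_params('wrist'); im,d=imaging.capture('wrist');np.savez('/tmp/w4.npz',im=im,d=d,R=P['R'],t=P['t'])
p=cloud('wrist',d,np.ones(d.shape,bool),P); t=s['tcp_pos']
y=np.radians(111.7-90); R=np.array([[np.cos(y),np.sin(y)],[-np.sin(y),np.cos(y)]])
q=p[(np.hypot(p[:,0]-t[0],p[:,1]-t[1])<.08)&(p[:,2]>t[2]-.03)&(p[:,2]<t[2]+.0)]
l=(q[:,:2]-t[:2])@R.T
# plane fit of the plate top
A=np.c_[l,np.ones(len(l))]; c=np.linalg.lstsq(A,q[:,2],rcond=None)[0]; res=q[:,2]-A@c
k=abs(res)<.003; c=np.linalg.lstsq(A[k],q[k,2],rcond=None)[0]
print(len(q),k.sum(),'slopes deg x,y',np.degrees(c[:2]),'z at tcp',c[2]-t[2], l.min(0),l.max(0))
cv2.imwrite('pics/w4.png',im[:,:,::-1])
E
```

```text
clock: 7.3
tcp_pos: [0.4753, 0.3747, 0.1212]
tcp_rot: [-3.14, 0.001, 1.95]
ft_force: [0.5, -0.4, -3.8]
gripper_width: 0.017
gripper_force: 78.2
[0.4753 0.3747 0.1212] [-1.79884963e+02  4.06674404e-02  1.11733229e+02] [ 0.5212213  -0.37301423 -3.77841051] [-0.05707711 -0.07119956 -0.01952384]
20420 19480 slopes deg x,y [-0.25800708 -0.22088346] z at tcp -0.010702982968060187 [-0.06611309 -0.06157741] [0.04461495 0.06204226]
```

View pics/w4.png

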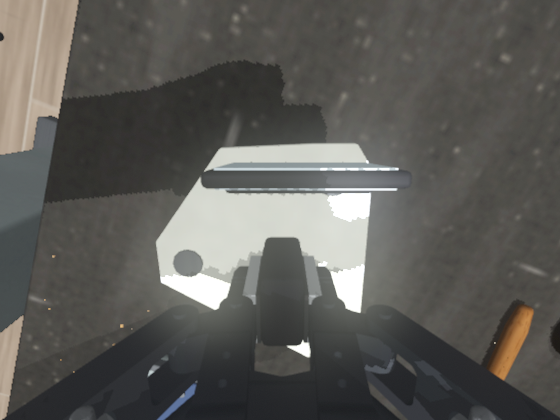

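The plate hangs level (slopes under 0.3°) and is centred: extents are x −66 to +44.6 and y −61.6 to +62. The nose dot is at (188,263). I carry it above the seats.

```bash
python3 -m crank '[{"delta_pos":[-0.008,-0.001,0],"spin":1},{"delta_pos":[-0.025,-0.004,0],"spin":3},{"delta_pos":[-0.05,-0.008,0],"spin":5},{"delta_pos":[-0.08,-0.013,0],"spin":7},{"delta_pos":[-0.11,-0.018,0],"spin":9},{"delta_pos":[-0.14,-0.023,0],"spin":11},{"delta_pos":[-0.17,-0.028,0],"spin":13},{"delta_pos":[-0.20,-0.033,0],"spin":15},{"delta_pos":[-0.23,-0.038,0],"spin":17},{"delta_pos":[-0.255,-0.043,0],"spin":18.5},{"delta_pos":[-0.273,-0.046,0],"spin":19.5},{"delta_pos":[-0.282,-0.048,0],"spin":19.5},{"delta_pos":[-0.285,-0.0485,0],"spin":19.5},{"delta_pos":[-0.285,-0.0485,0],"spin":19.5},{"delta_pos":[-0.285,-0.0485,0],"spin":19.5},{"delta_pos":[-0.285,-0.0485,0],"spin":19.5}]'
cat > st.py <<'E'
from h import *
s=bot.sense(); t=s['tcp_pos']; y=s['tcp_rot'][2]; c,q=np.cos(y),np.sin(y)
T=np.array([.5357,.0921])-t[:2]
print('t',s['clock'],np.round(t,4),'rpy',np.round(np.degrees(s['tcp_rot']),2),'F',np.round(s['ft_force'],1),'M',np.round(s['ft_torque'],3),'to go tool xy',np.round([T[0]*c+T[1]*q,T[0]*q-T[1]*c],4),'joint7',round(s['joint_pos'][6],2))
E
python3 st.py
```

```text
clock: 8.95
tcp_pos: [0.5362, 0.0938, 0.1222]
tcp_rot: [-3.141, -0.001, 1.612]
ft_force: [-0.0, -0.9, -4.5]
gripper_width: 0.0171
gripper_force: 78.1
t 8.95 [0.5362 0.0938 0.1222] rpy [-1.7998e+02 -3.0000e-02  9.2370e+01] F [-0.  -0.9 -4.5] M [-0.079 -0.033 -0.002] to go tool xy [-0.0017 -0.0005] joint7 -0.02
```

```bash
python3 -m crank '[{"delta_pos":[-0.0017,-0.0005,0.008],"spin":0},{"delta_pos":[-0.0017,-0.0005,0.018],"spin":0},{"delta_pos":[-0.0017,-0.0005,0.028],"spin":0},{"delta_pos":[-0.0017,-0.0005,0.036],"spin":0},{"delta_pos":[-0.0017,-0.0005,0.041],"spin":0},{"delta_pos":[-0.0017,-0.0005,0.041],"spin":0},{"delta_pos":[-0.0017,-0.0005,0.041],"spin":0}]'
python3 - <<'E'
import st
from h import *
ts=[]
for c in ['top','scene']:
    im,d=imaging.capture(c); np.savez(f'/tmp/{c}2.npz',im=im,d=d); ts.append(bot.sense()['tcp_pos'])
print(np.round(ts,4))
im=np.load('/tmp/scene2.npz')['im']; cv2.imwrite('pics/s2.png',cv2.resize(im[150:310,170:340],None,fx=3.5,fy=3.5,interpolation=cv2.INTER_CUBIC)[:,:,::-1])
E
```

```text
clock: 9.65
tcp_pos: [0.5361, 0.0907, 0.0813]
tcp_rot: [3.141, -0.0, 1.61]
ft_force: [-0.3, -0.3, -5.3]
gripper_width: 0.0172
gripper_force: 78.1
t 9.65 [0.5361 0.0907 0.0813] rpy [179.99  -0.    92.22] F [-0.3 -0.3 -5.3] M [-0.057  0.019 -0.037] to go tool xy [ 0.0015 -0.0004] joint7 0.01
[[0.5363 0.0907 0.0815]
 [0.5364 0.0907 0.0817]]
```

View pics/s2.png

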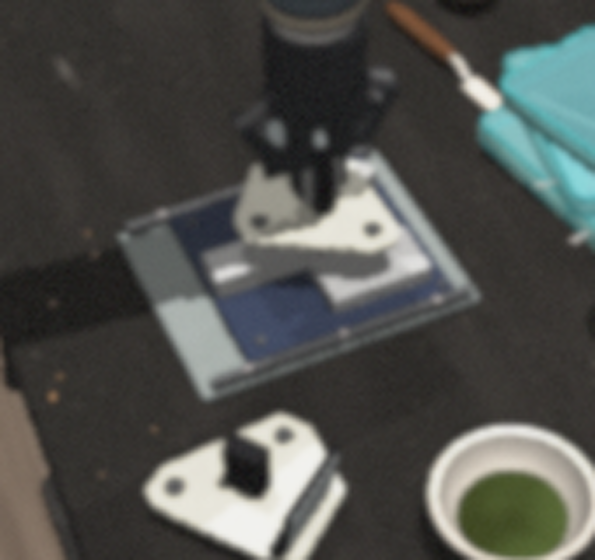

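The plate hovers squarely over the slide, with the nose over the cone block at (250,225). I correct 1.3 mm and go down near contact height.

```bash
python3 -m crank '[{"delta_pos":[0.0013,-0.0005,0.002],"spin":0},{"delta_pos":[0.0013,-0.0005,0.004],"spin":0},{"delta_pos":[0.0013,-0.0005,0.006],"spin":0},{"delta_pos":[0.0013,-0.0005,0.0075],"spin":0},{"delta_pos":[0.0013,-0.0005,0.0075],"spin":0},{"delta_pos":[0.0013,-0.0005,0.0075],"spin":0}]'; python3 st.py
python3 -m crank '[{"delta_pos":[0,0,0.0005],"spin":0},{"delta_pos":[0,0,0.001],"spin":0},{"delta_pos":[0,0,0.001],"spin":0}]'; python3 st.py
```

```text
clock: 10.35
tcp_pos: [0.5354, 0.092, 0.0737]
tcp_rot: [-3.141, -0.0, 1.61]
ft_force: [-0.5, 0.5, -3.5]
gripper_width: 0.0168
gripper_force: 78.1
t 10.35 [0.5354 0.092  0.0737] rpy [-179.99   -0.     92.23] F [-0.5  0.5 -3.5] M [-0.067 -0.063  0.028] to go tool xy [0.0001 0.0003] joint7 0.01
clock: 10.65
tcp_pos: [0.5354, 0.092, 0.0727]
tcp_rot: [-3.142, -0.0, 1.61]
ft_force: [0.2, -0.9, -4.8]
gripper_width: 0.0169
gripper_force: 78.1
t 10.65 [0.5354 0.092  0.0727] rpy [-180.     -0.     92.23] F [ 0.2 -0.9 -4.8] M [-0.046  0.03  -0.005] to go tool xy [0.0001 0.0003] joint7 0.02
```

```bash
for i in 1; do python3 -m crank '[{"delta_pos":[0,0,0.0005],"spin":0},{"delta_pos":[0,0,0.001],"spin":0},{"delta_pos":[0,0,0.001],"spin":0}]' >/dev/null; python3 st.py;  python3 -m crank '[{"delta_pos":[0,0,0.0005],"spin":0},{"delta_pos":[0,0,0.001],"spin":0},{"delta_pos":[0,0,0.001],"spin":0}]'>/dev/null; python3 st.py; done
```

```text
t 10.95 [0.5353 0.092  0.0717] rpy [-179.99   -0.     92.23] F [ 0.7 -0.7 -3.9] M [0.006 0.002 0.007] to go tool xy [0.0001 0.0004] joint7 0.02
t 11.25 [0.5353 0.092  0.0707] rpy [-179.99   -0.     92.23] F [-0.1 -0.4 -4.6] M [-0.009  0.024  0.072] to go tool xy [0.0001 0.0004] joint7 0.02
```

```bash
python3 -m crank '[{"delta_pos":[0,0,0.0004],"spin":0},{"delta_pos":[0,0,0.0008],"spin":0},{"delta_pos":[0,0,0.0008],"spin":0}]' >/dev/null; python3 st.py;  python3 -m crank '[{"delta_pos":[0,0,0.0003],"spin":0},{"delta_pos":[0,0,0.0005],"spin":0},{"delta_pos":[0,0,0.0005],"spin":0}]'>/dev/null; python3 st.py
```

```text
t 11.55 [0.5353 0.092  0.0699] rpy [-179.99   -0.     92.23] F [-0.1  0.  -3.9] M [-0.009 -0.017 -0.016] to go tool xy [0.0001 0.0004] joint7 0.02
t 11.85 [0.5354 0.092  0.0695] rpy [-1.800e+02 -1.000e-02  9.223e+01] F [-1.2  0.2 -4.1] M [ 0.017 -0.007  0.023] to go tool xy [0.0001 0.0003] joint7 0.02
```

This is already 1.5 mm below riding height with no contact, so the feet are entering the seats. I continue gently.

```bash
for k in 1; do python3 -m crank '[{"delta_pos":[0,0,0.0003],"spin":0},{"delta_pos":[0,0,0.0006],"spin":0},{"delta_pos":[0,0,0.0006],"spin":0}]' >/dev/null; python3 st.py;  python3 -m crank '[{"delta_pos":[0,0,0.0003],"spin":0},{"delta_pos":[0,0,0.0005],"spin":0},{"delta_pos":[0,0,0.0005],"spin":0}]'>/dev/null; python3 st.py; python3 -m crank '[{"delta_pos":[0,0,0.0003],"spin":0},{"delta_pos":[0,0,0.0005],"spin":0},{"delta_pos":[0,0,0.0005],"spin":0}]'>/dev/null; python3 st.py; done
```

```text
t 12.15 [0.5354 0.092  0.0688] rpy [-179.99   -0.     92.23] F [-0.2  0.4 -4. ] M [-0.014 -0.006  0.027] to go tool xy [0.0001 0.0003] joint7 0.02
t 12.45 [0.5354 0.092  0.0683] rpy [-179.99   -0.     92.23] F [-0.6  0.5 -5.1] M [-0.067 -0.042  0.009] to go tool xy [0.0001 0.0003] joint7 0.02
t 12.75 [0.5354 0.092  0.0678] rpy [-180.     -0.     92.24] F [-0.5  0.4 -4.6] M [-0.076 -0.018 -0.011] to go tool xy [0.0001 0.0003] joint7 0.02
```

```bash
for k in 1; do python3 -m crank '[{"delta_pos":[0,0,0.0002],"spin":0},{"delta_pos":[0,0,0.0004],"spin":0},{"delta_pos":[0,0,0.0004],"spin":0}]' >/dev/null; python3 st.py;  python3 -m crank '[{"delta_pos":[0,0,0.0002],"spin":0},{"delta_pos":[0,0,0.0003],"spin":0},{"delta_pos":[0,0,0.0003],"spin":0}]'>/dev/null; python3 st.py; python3 -m crank '[{"delta_pos":[0,0,0.0002],"spin":0},{"delta_pos":[0,0,0.0003],"spin":0},{"delta_pos":[0,0,0.0003],"spin":0}]'>/dev/null; python3 st.py; done
```

```text
t 13.05 [0.5354 0.092  0.0674] rpy [-179.99   -0.     92.24] F [ 0.6  0.6 -5.1] M [-0.068 -0.037 -0.061] to go tool xy [0.0001 0.0003] joint7 0.02
t 13.35 [0.5354 0.092  0.0672] rpy [-180.     -0.     92.24] F [-0.4  0.1 -2.9] M [-0.076 -0.04   0.003] to go tool xy [0.0001 0.0003] joint7 0.02
t 13.65 [0.5354 0.092  0.0669] rpy [-180.     -0.     92.23] F [ 0.7 -0.7 -5. ] M [ 0.004 -0.041 -0.053] to go tool xy [0.0001 0.0003] joint7 0.02
```

```bash
for k in 1; do python3 -m crank '[{"delta_pos":[0,0,0.0002],"spin":0},{"delta_pos":[0,0,0.0003],"spin":0},{"delta_pos":[0,0,0.0003],"spin":0}]' >/dev/null; python3 st.py;  python3 -m crank '[{"delta_pos":[0,0,0.0002],"spin":0},{"delta_pos":[0,0,0.0003],"spin":0},{"delta_pos":[0,0,0.0003],"spin":0}]'>/dev/null; python3 st.py; done
```

```text
t 13.95 [0.5354 0.0921 0.0666] rpy [-1.800e+02 -1.000e-02  9.224e+01] F [ 0.2 -0.9 -3.8] M [ 0.032  0.005 -0.024] to go tool xy [0.     0.0003] joint7 0.02
t 14.25 [0.5354 0.0922 0.0663] rpy [-1.800e+02 -2.000e-02  9.224e+01] F [-0.7  1.  -3.9] M [0.145 0.091 0.02 ] to go tool xy [-0.0001  0.0003] joint7 0.02
```

```bash
for k in 1; do python3 -m crank '[{"delta_pos":[0,0,0.0002],"spin":0},{"delta_pos":[0,0,0.0003],"spin":0},{"delta_pos":[0,0,0.0003],"spin":0}]' >/dev/null; python3 st.py;  python3 -m crank '[{"delta_pos":[0,0,0.0002],"spin":0},{"delta_pos":[0,0,0.0003],"spin":0},{"delta_pos":[0,0,0.0003],"spin":0}]'>/dev/null; python3 st.py; done
```

```text
t 14.55 [0.5354 0.0922 0.0662] rpy [-1.800e+02 -2.000e-02  9.224e+01] F [-1.3  0.5 -1.2] M [ 0.178  0.293 -0.057] to go tool xy [-0.0001  0.0003] joint7 0.02
t 14.85 [0.5355 0.0922 0.066 ] rpy [ 1.800e+02 -3.000e-02  9.224e+01] F [-2.1  1.   3. ] M [ 0.172  0.624 -0.028] to go tool xy [-0.0001  0.0002] joint7 0.02
```

Contact is at home height. The contact force is about 7 N with Fx about −2 N, so I relieve sideways slightly and look at the force again.

```bash
python3 -m crank '[{"delta_pos":[0.0001,-0.0002,0],"spin":0},{"delta_pos":[0.0002,-0.0004,0],"spin":0},{"delta_pos":[0.0002,-0.0004,0],"spin":0}]' >/dev/null; python3 st.py;  python3 -m crank '[{"delta_pos":[0,0,0.0002],"spin":0},{"delta_pos":[0,0,0.0003],"spin":0},{"delta_pos":[0,0,0.0003],"spin":0}]'>/dev/null; python3 st.py
```

```text
t 15.15 [0.5354 0.0922 0.066 ] rpy [ 1.7995e+02 -1.0000e-02  9.2230e+01] F [-1.6  1.7  4. ] M [0.151 0.501 0.023] to go tool xy [-0.0001  0.0003] joint7 0.02
t 15.45 [0.5354 0.0922 0.0659] rpy [ 1.7996e+02 -2.0000e-02  9.2230e+01] F [-1.9  0.8  6. ] M [ 0.14   0.644 -0.04 ] to go tool xy [-0.0001  0.0003] joint7 0.02
```

```bash
python3 -m crank '[{"delta_pos":[0.0001,-0.0002,0],"spin":0},{"delta_pos":[0.0002,-0.0005,0],"spin":0},{"delta_pos":[0.0002,-0.0007,0],"spin":0},{"delta_pos":[0.0002,-0.0007,0],"spin":0}]' >/dev/null; python3 st.py; python3 -m crank '[{"delta_pos":[0,0,0],"spin":0}]'>/dev/null; python3 st.py
```

```text
t 15.85 [0.5354 0.0923 0.066 ] rpy [ 1.7987e+02 -1.0000e-02  9.2220e+01] F [-0.2  1.3  4.4] M [ 0.089  0.306 -0.041] to go tool xy [-0.0002  0.0003] joint7 0.02
t 15.95 [0.5354 0.0922 0.066 ] rpy [ 1.7987e+02 -1.0000e-02  9.2220e+01] F [-1.3  0.3  5.9] M [0.041 0.305 0.025] to go tool xy [-0.0001  0.0003] joint7 0.02
```

Commanding sideways no longer moves the plate, so it is captured. The moment has halved. I relieve it slightly more and press to about 12 N.

```bash
python3 -m crank '[{"delta_pos":[0,-0.0002,0.0002],"spin":0},{"delta_pos":[0,-0.0004,0.0004],"spin":0},{"delta_pos":[0,-0.0004,0.0004],"spin":0}]' >/dev/null; python3 st.py; python3 -m crank '[{"delta_pos":[0,0,0],"spin":0}]'>/dev/null; python3 st.py
```

```text
t 16.25 [0.5354 0.0922 0.0659] rpy [ 1.7983e+02 -2.0000e-02  9.2220e+01] F [-1.5  0.2  6.9] M [ 0.05   0.418 -0.028] to go tool xy [-0.0001  0.0003] joint7 0.02
t 16.35 [0.5354 0.0922 0.0659] rpy [ 1.7983e+02 -1.0000e-02  9.2220e+01] F [-0.8  0.8  7.7] M [ 0.057  0.4   -0.024] to go tool xy [-0.0001  0.0003] joint7 0.02
```

```bash
python3 -m crank '[{"delta_pos":[0,0,0.0002],"spin":0},{"delta_pos":[0,0,0.0002],"spin":0},{"delta_pos":[0,0,0.0002],"spin":0}]' >/dev/null; python3 st.py; python3 -m crank '[{"delta_pos":[0,0,0],"spin":0},{"delta_pos":[0,0,0],"spin":0},{"delta_pos":[0,0,0],"spin":0}]'>/dev/null; python3 st.py;python3 -m crank '[{"delta_pos":[0,0,0],"spin":0},{"delta_pos":[0,0,0],"spin":0},{"delta_pos":[0,0,0],"spin":0}]'>/dev/null; python3 st.py
```

```text
t 16.65 [0.5354 0.0922 0.0659] rpy [ 1.7983e+02 -2.0000e-02  9.2220e+01] F [-0.3  0.4  8.5] M [0.009 0.513 0.028] to go tool xy [-0.0002  0.0003] joint7 0.02
t 16.95 [0.5354 0.0923 0.0659] rpy [ 1.7983e+02 -2.0000e-02  9.2220e+01] F [-1.3  1.   9.1] M [-0.008  0.503  0.017] to go tool xy [-0.0002  0.0003] joint7 0.02
t 17.25 [0.5354 0.0922 0.0659] rpy [ 1.7983e+02 -2.0000e-02  9.2220e+01] F [-1.4  1.   9.1] M [0.047 0.535 0.004] to go tool xy [-0.0001  0.0003] joint7 0.02
```

The press was held at about 13 N of contact (the reading is +9 N on a −4.3 N hanging baseline) for over 0.5 s. I unload to light contact and let go.

```bash
python3 -m crank '[{"delta_pos":[0,0,-0.0005],"spin":0},{"delta_pos":[0,0,-0.001],"spin":0},{"delta_pos":[0,0,-0.001],"spin":0}]' >/dev/null; python3 st.py; python3 -m crank '[{"delta_pos":[0,0,0],"spin":0},{"delta_pos":[0,0,0],"spin":0},{"delta_pos":[0,0,0],"spin":0},{"delta_pos":[0,0,0],"spin":0},{"delta_pos":[0,0,0],"spin":0},{"delta_pos":[0,0,0],"spin":0},{"delta_pos":[0,0,0],"spin":0},{"delta_pos":[0,0,0],"spin":0}]' 0; python3 st.py
```

```text
t 17.55 [0.5352 0.0922 0.0661] rpy [1.7984e+02 1.0000e-02 9.2220e+01] F [2.5 0.3 2. ] M [ 0.033 -0.437 -0.028] to go tool xy [-0.0001  0.0005] joint7 0.02
clock: 18.35
tcp_pos: [0.5339, 0.0923, 0.0658]
tcp_rot: [3.142, -0.0, 1.61]
ft_force: [-0.6, 0.6, -1.2]
gripper_width: 0.0853
gripper_force: 0.0
t 18.35 [0.5339 0.0923 0.0658] rpy [180.    -0.    92.23] F [-0.6  0.6 -1.2] M [-0.001  0.002 -0.038] to go tool xy [-0.0003  0.0018] joint7 0.02
```

```bash
python3 -m crank '[{"delta_pos":[0,0,-0.01],"spin":0},{"delta_pos":[0,0,-0.03],"spin":0},{"delta_pos":[0,0,-0.06],"spin":0},{"delta_pos":[0,0,-0.09],"spin":0},{"delta_pos":[0,0,-0.12],"spin":0},{"delta_pos":[-0.02,0,-0.14],"spin":0},{"delta_pos":[-0.04,0,-0.15],"spin":0},{"delta_pos":[-0.04,0,-0.15],"spin":0},{"delta_pos":[-0.04,0,-0.15],"spin":0},{"delta_pos":[-0.04,0,-0.15],"spin":0}]' >/dev/null
python3 - <<'E'
import st
from h import *
for c in ['wrist','top','scene']:
    P=imaging.camera_params(c); im,d=imaging.capture(c)
    p=cloud(c,d,np.ones(d.shape,bool),P); G=np.array([.5354,.0922]); y=np.radians(2.2); R=np.array([[np.cos(y),np.sin(y)],[-np.sin(y),np.cos(y)]])
    l=(p[:,:2]-G)@R.T
    k=(np.abs(l[:,0])<.07)&(np.abs(l[:,1])<.065)&(abs(p[:,2]-.056)<.006); A=np.c_[l,np.ones(len(l))]
    for _ in range(3):
        co=np.linalg.lstsq(A[k],p[k,2],rcond=None)[0]; k=k&(abs(p[:,2]-A@co)<.0015)
    g=(np.hypot(*l.T)<.03)&(abs(p[:,2]-.101)<.006)
    print(c,k.sum(),'slope deg',np.degrees(co[:2]),'plate z',co[2],'ext',l[k].min(0),l[k].max(0),'grip top',np.median(p[g,2]),[np.round(v,1) for v in cv2.minAreaRect((p[g,:2]*1000).astype('f4'))])
    if c=='wrist':
        cv2.imwrite('pics/w5.png',im[:,:,::-1])
        t=p[(np.abs(l[:,0])<.15)&(np.abs(l[:,1])<.14)&(p[:,2]<.004)]; print('table',np.median(t[:,2]))
E
```

```text
t 19.35 [0.5349 0.0535 0.2152] rpy [-1.7992e+02 -3.0000e-02  9.2320e+01] F [ 0.2  0.4 -0.3] M [ 0.02  -0.031 -0.022] to go tool xy [0.0385 0.0024] joint7 -0.0
wrist 8531 slope deg [-0.19212806 -0.33409221] plate z 0.05527803320675018 ext [-0.06596309 -0.06123752] [0.04425274 0.05672346] grip top 0.10096662233393511 [array([535.3,  93. ]), array([18.2, 31.5]), np.float64(3.0)]
table -0.0003679132309137507
top 114 slope deg [-0.05414455  1.5697186 ] plate z 0.05493913776568597 ext [-0.06278233  0.00238085] [0.04325883 0.06145685] grip top 0.10055413128639357 [array([533.7, 102.1]), array([ 9.2, 15.2]), np.float64(89.2)]
scene 422 slope deg [0.04388246 0.53982183] plate z 0.05702014071933088 ext [-0.06468619 -0.06292194] [0.04580594 0.05974308] grip top 0.1018524647874544 [array([536. ,  92.5]), array([18.2, 34.6]), np.float64(5.8)]
```

View pics/w5.png

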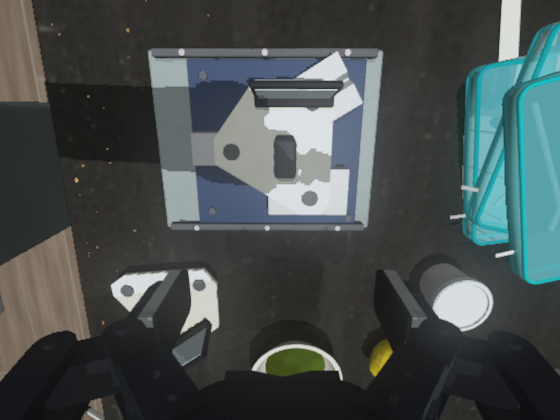

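The picture shows the plate square on the slide: nose dot (232,152) over the cone block, -y rear dot (310,198) over the flat, nothing else moved. The plate top is at 0.0555 against an expected 0.056 when home and about 0.060 if riding on the blocks. It is level within camera error. The gripper is clear, so I hand in.

```bash
python3 -c "
from rig import bot
print(bot.close_job())"
```

```text
the job is handed in; nothing more can be done
None
```

The mirror plate sits home on its three seats (camera height and level agree), was pressed at about 13 N contact force (about 9 N of it from the arm) for over half a second and let go; the job is handed in at about 19.5 s.

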